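# Seat the keyed specimen adapter in the test-frame holder

## Robot

A 7-joint arm with a two-finger parallel gripper is mounted at the origin on the work surface. World frame = base frame: x ahead of the robot, y to its left, z up, the work surface at z = 0. Lengths are in m, angles in rad, forces in N, time in s.
With the tool pointing down it reaches from about 0.4 to 0.85 m from the base axis. Payload 4.5 kg.
Tool frame: the origin (TCP) lies at the very end of the fingers, on their centre line; the grasp point (between the pads) lies 19 mm behind it; z points along the fingers, x is the direction in which the jaws open and shut, and the axes are right-handed (so a half turn about z gives the same grasp; the last joint's range is limited). The gripper opens to 88 mm and grips with 3 to 60 N. Pads are 18 mm wide; open, the fingers measure 123 mm over their backs; the gripper's body (75 mm by 187 mm) begins 45 mm behind the grasp point.
Start: joints at [1.345, 0.689, -0.195, 1.565, 0.157, 0.902, -0.215], TCP at [0.161, -0.604, 0.239] pointing down, gripper open.
Joint ranges: [-3.01, 3.01], [-0.46, 2.08], [-1.47, 1.51], [0.13, 2.56], [-1, 4.14], [0.04, 2.09], [-2.66, 2.66]. Speed limits (rad/s): [2.57, 2.57, 3.14, 3.14, 3.14, 3.14, 3.14].

## Interface

Orientations are given as a unit quaternion [x, y, z, w].
In Python, from plant import * gives the robot as it stands.
- The arm moves only by the tool apply_moves, never from a script. Its argument "series" is a list of rows, each an object of numbers: "x", "y", "z": the shift along the tool's x, y, z in units of 80 cm (1.0 is 80 cm); "wx", "wy", "wz": the turn, a rotation vector about the tool's x, y, z in units of pi rad (1.0 is pi rad); "fingers": the opening, from -1 (shut) to 1 (fully open), so that 0 is half open. In form: [{"x": .., "y": .., "z": .., "wx": .., "wy": .., "wz": .., "fingers": ..}, ...]. A call has 1 to 8 rows; each row shifts and turns the pose as measured when the row begins, along the tool's axes as they then stand; what a row does not reach is not made up. A row lasts 1/8 s, in which the tool goes at most 62.5 mm and 10.7 degrees, less where a joint would pass 70% of its speed; a pose out of reach is approached as far as the arm can. A call with a number of a shift or a turn outside -1 to 1 is refused whole. A call with a gripper value outside its range is refused whole. The fingers move at their own pace and stop on an object; "force" is the grip in N (left out, the last holds). Time passes only in rows, so rows that do not move let the fingers close. It gives the time, the measured TCP pose, the force and the opening at its end, in the units of the state.
- get_state(): the state, without advancing time (a new reading comes with each control period).
- snapshot(name): name is "scene" or "side" or "wrist"; returns (picture, depth): 400x640x3 uint8, red, green, blue; 400x640 float32, m along the optical axis (not along the pixel's ray), 0 where there is no reading.
- camera_model(name): a dict with "camera_matrix" (3x3 intrinsics, pixels), "world_from_camera" (4x4, takes a point from camera to world coordinates). Camera axes: x right, y up, looking along -z (the intrinsics and any distortion apply to the point x, -y, -z); pixel columns grow to the right and rows downward; lengths in m; the calibration is good to about 2 mm. A picture is of the moment at which its call begins: read the wrist's pose just before it. camera_model takes no time and is no camera call; for the wrist camera it gives the pose at the moment of the call.
- finish_job(): hands the job in, once; it reports no verdict.
The state is a dict: "clock": time; "q": joint angles; "qd": joint speeds; "joint_torque": joint torques, N m; "tool_pos": TCP position; "eef_rot": TCP orientation; "contact_force": force on the tool from outside, world axes, zero at the start; "moment": the same for the moment, N m; "opening": opening from 0.0 (shut) to 1.0 (fully open).
Only numpy, scipy, OpenCV 4.12 (cv2) and the standard library are available. Lean on these libraries where they do the work, as an engineer would, in place of code of your own. Each camera call takes 0.05 s, during which the arm holds its last target. There are 200 camera calls.

## Task

Two steel specimen adapters stand on the bench. Pick up the one with a key (a rib down one side), line its key up with the notch in the holder's ring, and lower it in, still held, until its foot rests fully home and it stands upright; then let go. Leave the plain adapter without a key standing where it is.

Things in the scene. Friction and masses are not known exactly. Their poses are not given: they have to be found in the camera images.
- adapter: Keyed adapter, bright steel, 0.5 kg, 100 mm tall, upright. Origin: centre of its foot, z up. Round stem 28 mm across (foot tapered to 24) up to 40 mm; round collar 44 mm across at 40-50 mm; then a flat tongue at 50-100 mm, 36 mm along x, 16 mm thick along y: grip it here, closing along y. Key: a rib on the +x side only, from foot to collar top, 12 mm wide, reaching 36 mm from the axis.
- key (a point): Point on the adapter's key: the outer edge of its top, 36 mm from the axis along the adapter's +x and 50 mm above the foot. Seen from above the key shows 14 mm beyond the collar. Its lowest 12 mm are narrowed to 8 mm wide and 34 mm out as a lead.
- holder: Fixed holder: black plate 130 x 130 x 20 mm with a bright ring about 92 mm across, its top 56 mm above the bench. Origin: centre of the plate's underside, z up. On its axis a 38 mm bore, floor (plate top) at 20 mm. A 24 mm wide notch, full height, runs from bore out through the ring on the +x side: adapter +x goes along it. Seated foot at 20 mm, tongue top at 120 mm, 5 mm play each side.
- plain_adapter: The plain adapter, the same shape and size with tongue and collar but no key: leave it alone. Origin at the centre of its foot, z up, tongue 36 mm along x and 16 mm thick along y.
Not all that is in view belongs to the job. What is shaped like the adapter but green is not meant.

How it is judged:
By the outcome, as a careful person would: the job done as asked, in the order asked, and still so for the second after the job is handed in, with the robot touching nothing.
It also fails if it takes over 42 s, if anything falls off the work surface, if the arm or the gripper's body presses on something with over 40 N, if the wrist force passes 120 N, or if a joint passes its speed limit or range.

## Working session

There is one attempt and no reset: what is moved stays moved. The work goes in short steps, Python scripts to look and compute and a tool call to move; the robot and the scene stay as the last step left them, time stands still between calls to the robot, and variables do not carry over. Pictures are saved under pics/ and viewed, about 8 in all and at most 12, crops included, and the job is handed in when it is done.

Besides the shell and the picture viewer there is one more tool, called after ">>>" as name([rows], argument=value, ...), one row to a line, values as JSON. apply_moves: Moves the arm, as the interface text tells. Its arguments: {"type":"object","properties":{"series":{"type":"array","items":{"type":"object","properties":{"x":{"type":"number"},"y":{"type":"number"},"z":{"type":"number"},"wx":{"type":"number"},"wy":{"type":"number"},"wz":{"type":"number"},"fingers":{"type":"number"}}}},"force":{"type":"number"}},"required":["series"]}

```bash
mkdir -p pics; ls; python3 - <<'E'
from plant import *
import cv2,numpy as np,pickle
s=get_state();print({k:np.round(v,4) for k,v in s.items()})
d={}
for n in("scene","side","wrist"):
    m=camera_model(n);p,z=snapshot(n);d[n]=(p,z,m)
    cv2.imwrite(f'pics/{n}0.png',p[:,:,::-1]);print(n,{k:np.round(v,3).tolist() if not isinstance(v,str) else v for k,v in m.items()},(z>0).mean())
pickle.dump(d,open('d0.pkl','wb'))
E
```

```text
pics
{'clock': np.float64(0.0), 'q': array([ 1.3448,  0.69  , -0.1945,  1.5663,  0.1573,  0.9025, -0.2151]), 'qd': array([ 0.0003, -0.001 ,  0.0008, -0.0016,  0.0006,  0.0022, -0.0011]), 'joint_torque': array([-2.00000e-04, -5.27562e+01, -1.26660e+00, -1.53431e+01,
       -5.25000e-02,  6.60000e-03,  2.00000e-04]), 'tool_pos': array([ 0.1603, -0.6034,  0.2379]), 'eef_rot': array([ 7.928e-01, -6.095e-01, -8.000e-04, -5.000e-04]), 'contact_force': array([-0.1195,  0.0797, -0.086 ]), 'moment': array([-0.0005, -0.042 , -0.0003]), 'opening': np.float64(1.002)}
scene {'camera_matrix': [[429.002, 0.0, 326.258], [0.0, 429.002, 205.106], [0.0, 0.0, 1.0]], 'world_from_camera': [[-0.516, -0.676, 0.526, 0.944], [0.856, -0.419, 0.302, 0.293], [0.015, 0.606, 0.795, 0.704], [0.0, 0.0, 0.0, 1.0]]} 0.99593359375
side {'camera_matrix': [[393.54, 0.0, 318.055], [0.0, 393.54, 198.631], [0.0, 0.0, 1.0]], 'world_from_camera': [[0.988, 0.082, -0.129, 0.408], [-0.152, 0.589, -0.794, -0.659], [0.011, 0.804, 0.594, 0.582], [0.0, 0.0, 0.0, 1.0]]} 0.99593359375
wrist {'camera_matrix': [[277.593, 0.0, 316.911], [0.0, 277.593, 197.334], [0.0, 0.0, 1.0]], 'world_from_camera': [[0.256, 0.919, 0.3, 0.239], [-0.967, 0.244, 0.078, -0.583], [-0.002, -0.31, 0.951, 0.383], [0.0, 0.0, 0.0, 1.0]]} 0.9961171875
```

View pics/scene0.png

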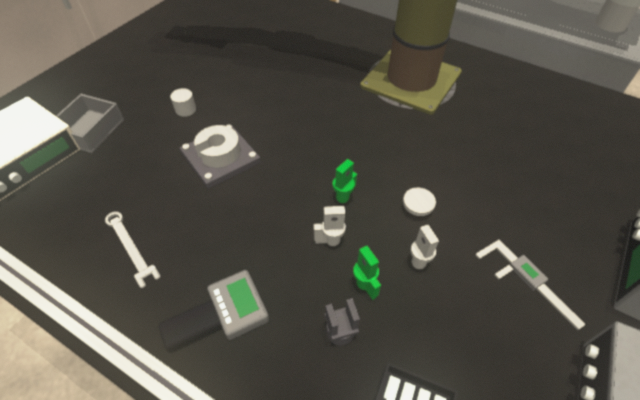

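View pics/side0.png

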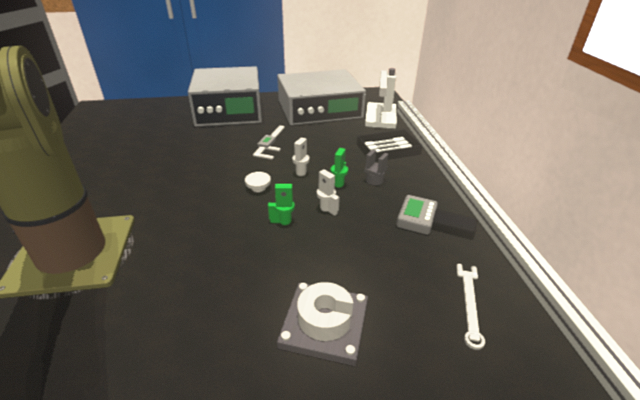

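Scene view: candidates for "adapter" are steel with rib at (332,226) with key at (319,233), plain steel at (425,248), green at (345,180) and (367,270), dark fork thing at (342,322). The holder is at (218,150). Side view: keyed steel at (328,192) with its key at (336,205), plain at (301,157), holder at (325,312) with the notch to the right at (345,305). I choose the steel one at (332,226) and check it in one crop while measuring.

```bash
cat > h.py <<'E'
import numpy as np,cv2
def world(z,m):
    K=m['camera_matrix'];T=m['world_from_camera']
    v,u=np.mgrid[:z.shape[0],:z.shape[1]]
    x=(u-K[0,2])/K[0,0]*z;y=(v-K[1,2])/K[1,1]*z
    return np.stack([x,-y,-z],-1)@T[:3,:3].T+T[:3,3]
def ray(uv,h,m):
    K=m['camera_matrix'];T=m['world_from_camera']
    d=T[:3,:3]@np.array([(uv[0]-K[0,2])/K[0,0],-(uv[1]-K[1,2])/K[1,1],-1])
    return T[:3,3]+d*(h-T[2,3])/d[2]
def box(p):
    (c,s,a)=cv2.minAreaRect((p[:,:2]*1000).astype(np.float32));return np.round(c,1),np.round(s,1),round(a,1)
E
python3 - <<'E'
import pickle;from h import *
d=pickle.load(open('d0.pkl','rb'))
R={'scene':dict(key=(310,200,350,250),plain=(405,222,442,275),holder=(175,115,265,185)),
   'side':dict(key=(312,165,342,218),plain=(290,135,312,178),holder=(275,280,372,360))}
tiles=[]
for n in R:
    p,z,m=d[n];W=world(z,m);hsv=cv2.cvtColor(p,cv2.COLOR_RGB2HSV)
    for k,(a,b,c,e) in R[n].items():
        w=W[b:e,a:c].reshape(-1,3);g=(hsv[b:e,a:c,1].reshape(-1)<90)
        bands=[(.088,.108),(.044,.054)] if k!='holder' else [(.05,.062),(.014,.026)]
        for lo,hi in bands:
            q=w[g&(w[:,2]>lo)&(w[:,2]<hi)]
            print(n,k,lo,len(q),np.round(q.mean(0)*1000,1),box(q),'zmax',round(w[:,2].max(),3))
        if k!='plain':tiles.append(cv2.resize(p[b:e,a:c,::-1],(380,290),interpolation=cv2.INTER_NEAREST))
cv2.imwrite('pics/crop1.png',np.vstack([np.hstack(tiles[:2]),np.hstack(tiles[2:])]))
E
```

```text
scene key 0.088 237 [550.   81.9  98.5] (array([548. ,  81.2]), array([18. , 35.5]), 32.0) zmax 0.704
scene key 0.044 247 [559.5  80.1  50.3] (array([556.7,  77.5]), array([31. , 57.4]), 26.5) zmax 0.704
scene plain 0.088 262 [509.6 243.3  98.6] (array([507., 243.]), array([36. , 17.7]), 54.3) zmax 0.704
scene plain 0.044 215 [517.4 241.7  50.3] (array([513.4, 243.5]), array([30. , 43.8]), 5.2) zmax 0.704
scene holder 0.05 906 [ 490.6 -239.5   56.1] (array([ 490.1, -242.8]), array([95. , 89.3]), 67.3) zmax 0.704
scene holder 0.014 1299 [ 510.4 -224.7   20.5] (array([ 491.8, -241.5]), array([132.1, 130.4]), 67.6) zmax 0.704
side key 0.088 124 [546.3  74.2  96.7] (array([546.4,  78.1]), array([17.6, 38.3]), 34.1) zmax 0.582
side key 0.044 145 [547.3  64.   49.4] (array([549. ,  66.6]), array([36.7, 52.7]), 75.5) zmax 0.582
side plain 0.088 85 [505.9 235.2  96.7] (array([506.9, 239.2]), array([36.7, 17.6]), 53.3) zmax 0.582
side plain 0.044 88 [507.9 228.8  49.4] (array([506.3, 233.1]), array([34.5, 42.7]), 89.3) zmax 0.582
side holder 0.05 1619 [ 486.3 -248.4   55.6] (array([ 489.1, -245.7]), array([92.1, 90.3]), 65.7) zmax 0.582
side holder 0.014 2618 [ 486.4 -270.    20.3] (array([ 489.7, -245.9]), array([131.9, 130.4]), 67.7) zmax 0.582
```

View pics/crop1.png

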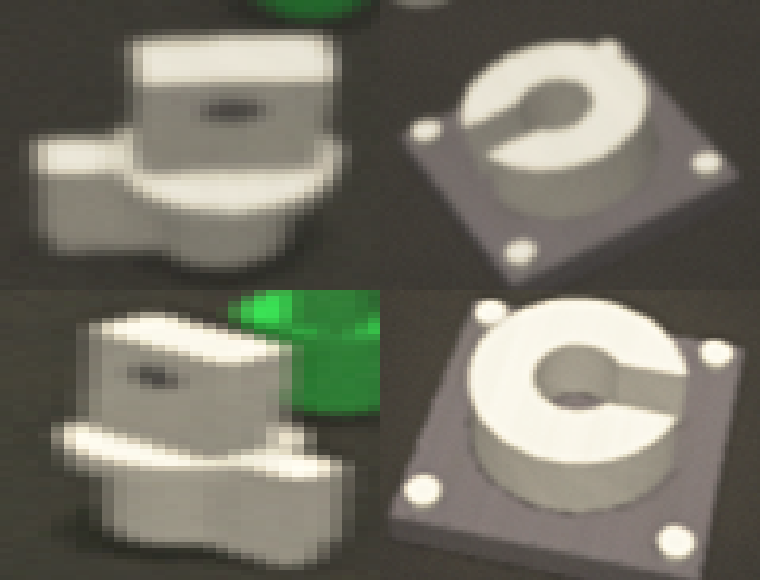

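The crops confirm the steel part at (332,226) has a rib on its lower left in the scene view. The holder crop shows the notch opening to the lower left in scene and to the right in side. Next I measure the notch direction and how much room the neighbours leave.

```bash
python3 - <<'E'
import pickle;from h import *
d=pickle.load(open('d0.pkl','rb'))
for n in('scene','side'):
    p,z,m=d[n];W=world(z,m).reshape(-1,3);hsv=cv2.cvtColor(p,cv2.COLOR_RGB2HSV).reshape(-1,3)
    c=np.array([.490,-.244]);r=W[:,:2]-c;R=np.hypot(*r.T);A=np.degrees(np.arctan2(r[:,1],r[:,0]))
    hi=(R<.040)&(R>.027)&(W[:,2]>.052)
    h,_=np.histogram(A[hi],36,(-180,180));print(n,'empty sectors from',[(i*10-180) for i in range(36) if h[i]<3])
    q=r[(R<.044)&(R>.022)&(W[:,2]<.048)&(W[:,2]>.017)];print('notch dir',np.degrees(np.arctan2(*q.mean(0)[::-1])),len(q))
    g=(hsv[:,1]>150)&(hsv[:,0]>45)&(hsv[:,0]<75)&(W[:,2]>.035)&(W[:,2]<.12)
    lab,cc=cv2.connectedComponents(g.reshape(z.shape).astype(np.uint8))
    for i in range(1,lab):
        q=W[cc.ravel()==i]
        if len(q)>60: print('green',len(q),box(q),box(q[q[:,2]>.088]) if (q[:,2]>.088).any() else '')
    # neighbours near adapter above 40mm
    near=(np.hypot(W[:,0]-.547,W[:,1]-.079)<.16)&(W[:,2]>.02)&(W[:,2]<.2)
E
```

```text
scene empty sectors from [-30, -20, -10]
notch dir -35.54983220552017 79
green 549 (array([443.7,  49.6]), array([42.1, 55.5]), 52.5) (array([447.4,  45.3]), array([16.8, 36.5]), 82.7)
green 738 (array([601.3, 181.2]), array([54.7, 37.8]), 87.7) (array([597.7, 175.3]), array([35.6, 16.4]), 60.0)
side empty sectors from [-40, -30, -20]
notch dir -3.3068103464130547 123
green 245 (array([602.5, 173.8]), array([53.1, 42. ]), 24.0) (array([595.9, 169.8]), array([37.5, 15.8]), 61.0)
green 486 (array([437.5,  35.8]), array([30.8, 54.2]), 82.4) (array([446. ,  41.2]), array([18.4, 32.6]), 84.2)
```

Notch direction agrees with the plate, at −22.4° world. Key direction is −57.5° and the adapter sits at about (547, 79.5) mm. Greens are ~106 mm away, so I approach with the fingers half open. I need a helper that turns a world target into rows.

```bash
cat > plan.py <<'E'
import sys;from plant import *;import numpy as np
from scipy.spatial.transform import Rotation as Ro
def plan(t,yaw,n=None):
    s=get_state();p=np.array(s['tool_pos']);r=Ro.from_quat(s['eef_rot']);R0=r.as_matrix()
    a=np.radians(yaw);c,k=np.cos(a),np.sin(a)
    G=Ro.from_matrix(np.array([[c,k,0],[k,-c,0],[0,0,-1]]))
    w=(r.inv()*G).as_rotvec();D=np.array(t)-p
    m=max(np.linalg.norm(D)/.06,np.degrees(np.linalg.norm(w))/10)
    n=n or int(np.ceil(m))
    print('t',round(float(s['clock']),2),'pos',p.round(4),'yawx',np.degrees(np.arctan2(R0[1,0],R0[0,0])).round(2),'tilt',np.degrees(r.as_matrix()[:2,2]).round(2),'F',np.round(s['contact_force'],1),'open',round(float(s['opening']),3),'q',np.round(s['q'],2),'n',n)
    for i in range(n):
        q=r*Ro.from_rotvec(w*i/n)
        print(*[f'{k}:{v:.4f}' for k,v in zip(('x','y','z','wx','wy','wz'),np.r_[q.inv().apply(D/n)/.8,w/n/np.pi])])
if __name__=='__main__':
    a=list(map(float,sys.argv[1:]));plan(a[:3],a[3],int(a[4]) if len(a)>4 else None)
E
python3 plan.py .547 .0795 .20 32.5 14
```

```text
t 0.15 pos [ 0.1604 -0.6036  0.2381] yawx -75.11 tilt [-0.03  0.07] F [ 0.3 -0.2  0.9] open 1.001 q [ 1.34  0.69 -0.19  1.57  0.16  0.9  -0.22] n 14
x:-0.0501 y:-0.0490 z:0.0035 wx:-0.0000 wy:0.0000 wz:-0.0427
x:-0.0431 y:-0.0553 z:0.0035 wx:-0.0000 wy:0.0000 wz:-0.0427
x:-0.0353 y:-0.0605 z:0.0035 wx:-0.0000 wy:0.0000 wz:-0.0427
x:-0.0269 y:-0.0647 z:0.0034 wx:-0.0000 wy:0.0000 wz:-0.0427
x:-0.0180 y:-0.0677 z:0.0034 wx:-0.0000 wy:0.0000 wz:-0.0427
x:-0.0087 y:-0.0695 z:0.0034 wx:-0.0000 wy:0.0000 wz:-0.0427
x:0.0006 y:-0.0701 z:0.0034 wx:-0.0000 wy:0.0000 wz:-0.0427
x:0.0100 y:-0.0694 z:0.0034 wx:-0.0000 wy:0.0000 wz:-0.0427
x:0.0192 y:-0.0674 z:0.0034 wx:-0.0000 wy:0.0000 wz:-0.0427
x:0.0280 y:-0.0642 z:0.0034 wx:-0.0000 wy:0.0000 wz:-0.0427
x:0.0364 y:-0.0599 z:0.0034 wx:-0.0000 wy:0.0000 wz:-0.0427
x:0.0441 y:-0.0545 z:0.0034 wx:-0.0000 wy:0.0000 wz:-0.0427
x:0.0509 y:-0.0481 z:0.0034 wx:-0.0000 wy:0.0000 wz:-0.0427
x:0.0569 y:-0.0409 z:0.0034 wx:-0.0000 wy:0.0000 wz:-0.0427
```

>>> apply_moves([
  {"x": -0.05,"y": -0.049,"z": 0.0035,"wz": -0.043,"fingers": 0},
  {"x": -0.043,"y": -0.055,"z": 0.0035,"wz": -0.043,"fingers": 0},
  {"x": -0.035,"y": -0.0605,"z": 0.0035,"wz": -0.043,"fingers": 0},
  {"x": -0.027,"y": -0.065,"z": 0.0035,"wz": -0.043,"fingers": 0},
  {"x": -0.018,"y": -0.068,"z": 0.0035,"wz": -0.043,"fingers": 0},
  {"x": -0.009,"y": -0.0695,"z": 0.0035,"wz": -0.043,"fingers": 0},
  {"x": 0.0005,"y": -0.07,"z": 0.0035,"wz": -0.043,"fingers": 0},
  {"x": 0.01,"y": -0.0695,"z": 0.0035,"wz": -0.043,"fingers": 0},
])

```text
schema error: expected keys x, y, z, wx, wy, wz, fingers
```

```bash
python3 plan.py .547 .0795 .19 32.5
```

```text
t 0.15 pos [ 0.1604 -0.6036  0.2381] yawx -75.11 tilt [-0.03  0.07] F [ 0.3 -0.2  0.9] open 1.001 q [ 1.34  0.69 -0.19  1.57  0.16  0.9  -0.22] n 14
x:-0.0501 y:-0.0490 z:0.0044 wx:-0.0000 wy:0.0000 wz:-0.0427
x:-0.0431 y:-0.0553 z:0.0044 wx:-0.0000 wy:0.0000 wz:-0.0427
x:-0.0353 y:-0.0605 z:0.0043 wx:-0.0000 wy:0.0000 wz:-0.0427
x:-0.0269 y:-0.0647 z:0.0043 wx:-0.0000 wy:0.0000 wz:-0.0427
x:-0.0180 y:-0.0677 z:0.0043 wx:-0.0000 wy:0.0000 wz:-0.0427
x:-0.0087 y:-0.0695 z:0.0043 wx:-0.0000 wy:0.0000 wz:-0.0427
x:0.0006 y:-0.0701 z:0.0043 wx:-0.0000 wy:0.0000 wz:-0.0427
x:0.0100 y:-0.0694 z:0.0043 wx:-0.0000 wy:0.0000 wz:-0.0427
x:0.0192 y:-0.0674 z:0.0043 wx:-0.0000 wy:0.0000 wz:-0.0427
x:0.0280 y:-0.0642 z:0.0043 wx:-0.0000 wy:0.0000 wz:-0.0427
x:0.0364 y:-0.0599 z:0.0043 wx:-0.0000 wy:0.0000 wz:-0.0427
x:0.0441 y:-0.0545 z:0.0043 wx:-0.0000 wy:0.0000 wz:-0.0427
x:0.0509 y:-0.0481 z:0.0043 wx:-0.0000 wy:0.0000 wz:-0.0427
x:0.0569 y:-0.0409 z:0.0043 wx:-0.0000 wy:0.0000 wz:-0.0427
```

All keys are required in each row.

>>> apply_moves([
  {"x": -0.05,"y": -0.049,"z": 0.0035,"wx": 0,"wy": 0,"wz": -0.043,"fingers": 0},
  {"x": -0.043,"y": -0.055,"z": 0.0035,"wx": 0,"wy": 0,"wz": -0.043,"fingers": 0},
  {"x": -0.035,"y": -0.0605,"z": 0.0035,"wx": 0,"wy": 0,"wz": -0.043,"fingers": 0},
  {"x": -0.027,"y": -0.065,"z": 0.0035,"wx": 0,"wy": 0,"wz": -0.043,"fingers": 0},
  {"x": -0.018,"y": -0.068,"z": 0.0035,"wx": 0,"wy": 0,"wz": -0.043,"fingers": 0},
  {"x": -0.009,"y": -0.0695,"z": 0.0035,"wx": 0,"wy": 0,"wz": -0.043,"fingers": 0},
  {"x": 0.0005,"y": -0.07,"z": 0.0035,"wx": 0,"wy": 0,"wz": -0.043,"fingers": 0},
  {"x": 0.01,"y": -0.0695,"z": 0.0035,"wx": 0,"wy": 0,"wz": -0.043,"fingers": 0},
])

```text
clock: 1.15
tool_pos: [0.3792, -0.2033, 0.2135]
eef_rot: [0.995, -0.103, 0.001, 0.001]
contact_force: [1.6, -0.8, 0.7]
opening: 0.502
```

```bash
python3 plan.py .547 .0795 .19 32.5
```

```text
t 1.15 pos [ 0.3792 -0.2033  0.2135] yawx -11.79 tilt [ 0.07 -0.14] F [ 1.6 -0.8  0.7] open 0.502 q [ 0.68  0.51 -0.44  2.15  0.41  0.56 -0.27] n 6
x:0.0222 y:-0.0648 z:0.0048 wx:0.0001 wy:-0.0000 wz:-0.0410
x:0.0303 y:-0.0614 z:0.0048 wx:0.0001 wy:-0.0000 wz:-0.0410
x:0.0380 y:-0.0570 z:0.0048 wx:0.0001 wy:-0.0000 wz:-0.0410
x:0.0450 y:-0.0517 z:0.0049 wx:0.0001 wy:-0.0000 wz:-0.0410
x:0.0512 y:-0.0455 z:0.0049 wx:0.0001 wy:-0.0000 wz:-0.0410
x:0.0566 y:-0.0385 z:0.0049 wx:0.0001 wy:-0.0000 wz:-0.0410
```

>>> apply_moves([
  {"x": 0.022,"y": -0.065,"z": 0.005,"wx": 0,"wy": 0,"wz": -0.041,"fingers": 0},
  {"x": 0.03,"y": -0.0615,"z": 0.005,"wx": 0,"wy": 0,"wz": -0.041,"fingers": 0},
  {"x": 0.038,"y": -0.057,"z": 0.005,"wx": 0,"wy": 0,"wz": -0.041,"fingers": 0},
  {"x": 0.045,"y": -0.0515,"z": 0.005,"wx": 0,"wy": 0,"wz": -0.041,"fingers": 0},
  {"x": 0.051,"y": -0.0455,"z": 0.005,"wx": 0,"wy": 0,"wz": -0.041,"fingers": 0},
  {"x": 0.0565,"y": -0.0385,"z": 0.005,"wx": 0,"wy": 0,"wz": -0.041,"fingers": 0},
  {"x": 0,"y": 0,"z": 0,"wx": 0,"wy": 0,"wz": 0,"fingers": 0},
])

```text
clock: 2.02
tool_pos: [0.5492, 0.0957, 0.1876]
eef_rot: [0.956, 0.295, 0.001, 0.0]
contact_force: [0.2, -0.8, 0.0]
opening: 0.5
```

```bash
cat > look.py <<'E'
import sys;from plan import *;from h import *
n=sys.argv[1]
def see(pic=None,name='wrist'):
    m=camera_model(name);p,z=snapshot(name)
    if pic: cv2.imwrite(f'pics/{pic}.png',p[:,:,::-1])
    return m,p,z,world(z,m)
E
python3 - x <<'E'
from look import *
m,p,z,W=see('w1')
np.savez('w1.npz',z=z,T=m['world_from_camera'])
s=cv2.cvtColor(p,cv2.COLOR_RGB2HSV)[...,1]
for lo,hi in((.09,.108),(.044,.054)):
    g=(s<90)&(W[...,2]>lo)&(W[...,2]<hi)&(np.hypot(W[...,0]-.547,W[...,1]-.0795)<.05)
    print(lo,g.sum(),box(W[g]),W[g].mean(0).round(4))
plan([.547,.0795,.10],32.5,1)
E
```

```text
0.09 704 (array([546.1,  79.7]), array([16. , 35.9]), 35.0) [0.5455 0.0808 0.0987]
0.044 666 (array([545.2,  81. ]), array([43. , 40.2]), 24.4) [0.5451 0.0833 0.0491]
t 2.08 pos [0.5481 0.0925 0.1873] yawx 34.09 tilt [ 0.06 -0.19] F [-0.8 -1.5 -0.8] open 0.501 q [ 0.1   0.72 -0.6   1.82  0.57  0.78 -0.21] n 1
x:-0.0102 y:0.0123 z:0.1092 wx:0.0011 wy:0.0003 wz:0.0088
```

View pics/w1.png

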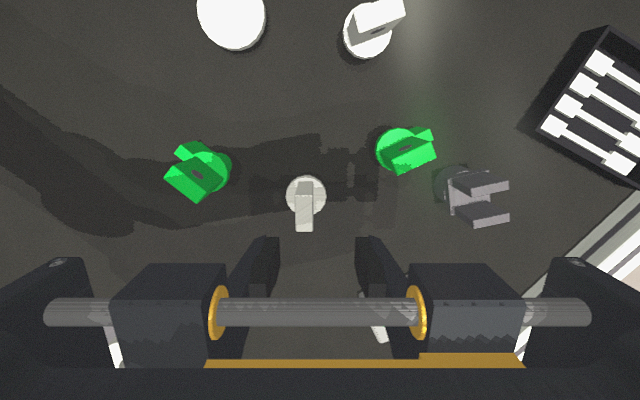

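The wrist view shows the steel adapter at (305,205), midway between the fingers and seen end-on, so its key is hidden below the tongue. The greens are at (200,172) and (408,150), clear of the fingers, and the plain one is at (375,25). The tongue measures 16×35.9 mm at (546, 79.8), which matches its spec. Descending.

>>> apply_moves([
  {"x": -0.01,"y": 0.0125,"z": 0.0,"wx": 0,"wy": 0,"wz": 0,"fingers": 0},
  {"x": 0,"y": 0,"z": 0.05,"wx": 0,"wy": 0,"wz": 0,"fingers": 0},
  {"x": 0,"y": 0,"z": 0.035,"wx": 0,"wy": 0,"wz": 0,"fingers": 0},
  {"x": 0,"y": 0,"z": 0,"wx": 0,"wy": 0,"wz": 0,"fingers": 0},
])

```text
clock: 2.58
tool_pos: [0.5454, 0.0675, 0.1182]
eef_rot: [0.958, 0.287, -0.002, 0.005]
contact_force: [-0.3, 0.1, 0.3]
opening: 0.5
```

```bash
python3 plan.py .5463 .0798 .059 34.3 2
```

```text
t 2.58 pos [0.5454 0.0675 0.1182] yawx 33.39 tilt [-0.04 -0.67] F [-0.3  0.1  0.3] open 0.5 q [ 0.09  0.81 -0.51  1.89  0.67  0.63 -0.27] n 2
x:0.0050 y:-0.0064 z:0.0369 wx:0.0015 wy:0.0011 wz:-0.0025
x:0.0049 y:-0.0062 z:0.0370 wx:0.0015 wy:0.0011 wz:-0.0025
```

>>> apply_moves([
  {"x": 0.01,"y": -0.0125,"z": 0.012,"wx": 0.003,"wy": 0.002,"wz": -0.003,"fingers": 0},
  {"x": 0,"y": 0,"z": 0,"wx": 0,"wy": 0,"wz": 0,"fingers": 0},
])

```text
clock: 2.82
tool_pos: [0.5473, 0.0791, 0.1097]
eef_rot: [0.957, 0.291, 0.001, 0.0]
contact_force: [-0.4, -0.6, -0.3]
opening: 0.501
```

```bash
python3 plan.py .5463 .0798 .059 34.3 2
```

```text
t 2.83 pos [0.5473 0.0791 0.1097] yawx 33.8 tilt [0.08 0.01] F [-0.4 -0.6 -0.3] open 0.501 q [ 0.07  0.83 -0.51  1.88  0.68  0.61 -0.29] n 2
x:-0.0003 y:-0.0007 z:0.0317 wx:0.0001 wy:-0.0002 wz:-0.0014
x:-0.0003 y:-0.0007 z:0.0317 wx:0.0001 wy:-0.0002 wz:-0.0014
```

>>> apply_moves([
  {"x": 0,"y": -0.0005,"z": 0.032,"wx": 0,"wy": 0,"wz": -0.002,"fingers": 0},
  {"x": 0,"y": -0.0005,"z": 0.03,"wx": 0,"wy": 0,"wz": 0,"fingers": 0},
  {"x": 0,"y": 0,"z": 0,"wx": 0,"wy": 0,"wz": 0,"fingers": 0},
  {"x": 0,"y": 0,"z": 0,"wx": 0,"wy": 0,"wz": 0,"fingers": 0},
])

```text
clock: 3.32
tool_pos: [0.55, 0.0807, 0.0631]
eef_rot: [0.956, 0.294, 0.004, 0.0]
contact_force: [-0.2, 1.1, 0.4]
opening: 0.497
```

```bash
python3 - x <<'E'
from look import *
plan([.5463,.0798,.059],34.3,1)
m,p,z,W=see('s1','side')
cv2.imwrite('pics/s1c.png',cv2.resize(p[120:240,240:420,::-1],(720,480)))
E
```

```text
t 3.33 pos [0.55   0.0807 0.0631] yawx 34.15 tilt [0.5  0.12] F [-0.2  1.1  0.4] open 0.497 q [ 0.03  0.9  -0.44  1.9   0.76  0.51 -0.35] n 1
x:-0.0045 y:-0.0016 z:0.0050 wx:0.0010 wy:-0.0027 wz:-0.0008
```

View pics/s1c.png

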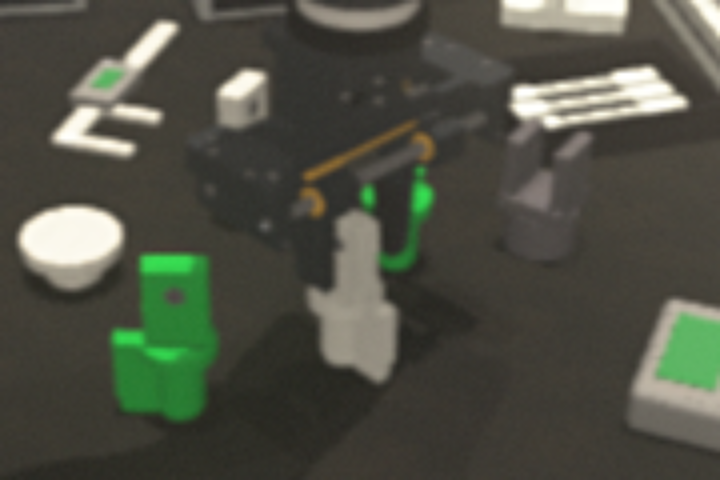

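The side crop shows the tongue at (355,250) between the two fingers, with the key facing the lower right at (380,340) and nothing touched. I correct a few mm, remove the tilt and close at 40 N.

>>> apply_moves([
  {"x": -0.0045,"y": -0.0015,"z": 0.004,"wx": 0.001,"wy": -0.003,"wz": 0,"fingers": 0},
  {"x": 0,"y": 0,"z": 0,"wx": 0,"wy": 0,"wz": 0,"fingers": 0},
])

```text
clock: 3.62
tool_pos: [0.5469, 0.0797, 0.0611]
eef_rot: [0.956, 0.293, 0.0, 0.0]
contact_force: [0.2, -0.1, 0.1]
opening: 0.501
```

```bash
python3 plan.py .5463 .0798 .059 34.3 1
```

```text
t 3.62 pos [0.5469 0.0797 0.0611] yawx 34.13 tilt [ 0.05 -0.01] F [ 0.2 -0.1  0.1] open 0.501 q [ 0.03  0.9  -0.44  1.9   0.75  0.51 -0.35] n 1
x:-0.0006 y:-0.0005 z:0.0027 wx:0.0002 wy:-0.0002 wz:-0.0010
```

>>> apply_moves([
  {"x": 0,"y": 0,"z": 0,"wx": 0,"wy": 0,"wz": 0,"fingers": -0.64},
  {"x": 0,"y": 0,"z": 0,"wx": 0,"wy": 0,"wz": 0,"fingers": -0.9},
  {"x": 0,"y": 0,"z": 0,"wx": 0,"wy": 0,"wz": 0,"fingers": -0.9},
  {"x": 0,"y": 0,"z": 0,"wx": 0,"wy": 0,"wz": 0,"fingers": -0.9},
], force=45)

```text
clock: 4.12
tool_pos: [0.5471, 0.0797, 0.0615]
eef_rot: [0.956, 0.293, 0.001, 0.0]
contact_force: [0.4, 0.3, -0.6]
opening: 0.178
```

```bash
python3 plan.py .5463 .0798 .22 34.3
```

```text
t 4.12 pos [0.5471 0.0797 0.0615] yawx 34.12 tilt [ 0.07 -0.01] F [ 0.4  0.3 -0.6] open 0.178 q [ 0.03  0.9  -0.44  1.9   0.75  0.51 -0.35] n 3
x:-0.0002 y:-0.0002 z:-0.0660 wx:0.0001 wy:-0.0001 wz:-0.0003
x:-0.0002 y:-0.0002 z:-0.0660 wx:0.0001 wy:-0.0001 wz:-0.0003
x:-0.0002 y:-0.0002 z:-0.0660 wx:0.0001 wy:-0.0001 wz:-0.0003
```

>>> apply_moves([
  {"x": 0,"y": 0,"z": -0.03,"wx": 0,"wy": 0,"wz": 0,"fingers": -0.9},
  {"x": 0,"y": 0,"z": -0.055,"wx": 0,"wy": 0,"wz": 0,"fingers": -0.9},
  {"x": 0,"y": 0,"z": -0.055,"wx": 0,"wy": 0,"wz": 0,"fingers": -0.9},
  {"x": 0,"y": 0,"z": -0.055,"wx": 0,"wy": 0,"wz": 0,"fingers": -0.9},
  {"x": 0,"y": 0,"z": 0,"wx": 0,"wy": 0,"wz": 0,"fingers": -0.9},
])

```text
clock: 4.75
tool_pos: [0.5439, 0.0782, 0.2179]
eef_rot: [0.956, 0.294, -0.005, 0.0]
contact_force: [0.2, -0.3, -6.0]
opening: 0.177
```

```bash
python3 plan.py .490 -.245 .22 67.6 8
```

```text
t 4.75 pos [0.5439 0.0782 0.2179] yawx 34.15 tilt [-0.5  -0.18] F [ 0.2 -0.3 -6. ] open 0.177 q [ 0.15  0.68 -0.64  1.8   0.53  0.85 -0.15] n 8
x:-0.0353 y:0.0371 z:-0.0001 wx:-0.0002 wy:0.0003 wz:-0.0232
x:-0.0379 y:0.0344 z:-0.0001 wx:-0.0002 wy:0.0003 wz:-0.0232
x:-0.0403 y:0.0315 z:-0.0001 wx:-0.0002 wy:0.0003 wz:-0.0232
x:-0.0425 y:0.0285 z:-0.0002 wx:-0.0002 wy:0.0003 wz:-0.0232
x:-0.0445 y:0.0253 z:-0.0002 wx:-0.0002 wy:0.0003 wz:-0.0232
x:-0.0462 y:0.0220 z:-0.0002 wx:-0.0002 wy:0.0003 wz:-0.0232
x:-0.0477 y:0.0186 z:-0.0003 wx:-0.0002 wy:0.0003 wz:-0.0232
x:-0.0489 y:0.0151 z:-0.0003 wx:-0.0002 wy:0.0003 wz:-0.0232
```

>>> apply_moves([
  {"x": -0.035,"y": 0.037,"z": 0,"wx": 0,"wy": 0,"wz": -0.023,"fingers": -0.9},
  {"x": -0.038,"y": 0.0345,"z": 0,"wx": 0,"wy": 0,"wz": -0.023,"fingers": -0.9},
  {"x": -0.04,"y": 0.0315,"z": 0,"wx": 0,"wy": 0,"wz": -0.023,"fingers": -0.9},
  {"x": -0.0425,"y": 0.0285,"z": 0,"wx": 0,"wy": 0,"wz": -0.023,"fingers": -0.9},
  {"x": -0.0445,"y": 0.0255,"z": 0,"wx": 0,"wy": 0,"wz": -0.023,"fingers": -0.9},
  {"x": -0.046,"y": 0.022,"z": 0,"wx": 0,"wy": 0,"wz": -0.023,"fingers": -0.9},
  {"x": -0.047,"y": 0.0185,"z": 0,"wx": 0,"wy": 0,"wz": -0.023,"fingers": -0.9},
  {"x": 0,"y": 0,"z": 0,"wx": 0,"wy": 0,"wz": 0,"fingers": -0.9},
])

```text
clock: 5.75
tool_pos: [0.4864, -0.2145, 0.2027]
eef_rot: [0.847, 0.531, -0.016, -0.01]
contact_force: [-0.6, 1.6, -4.4]
opening: 0.177
```

```bash
python3 plan.py .490 -.245 .2 67.6 2
```

```text
t 5.75 pos [ 0.4864 -0.2145  0.2027] yawx 64.23 tilt [-2.19 -0.04] F [-0.6  1.6 -4.4] open 0.177 q [ 0.79  0.74 -0.81  1.84  0.67  0.91  0.77] n 2
x:-0.0162 y:0.0104 z:0.0016 wx:-0.0055 wy:0.0026 wz:-0.0094
x:-0.0165 y:0.0099 z:0.0017 wx:-0.0055 wy:0.0026 wz:-0.0094
```

>>> apply_moves([
  {"x": -0.0325,"y": 0.0205,"z": 0,"wx": -0.011,"wy": 0.005,"wz": -0.019,"fingers": -0.9},
  {"x": 0,"y": 0,"z": 0,"wx": 0,"wy": 0,"wz": 0,"fingers": -0.9},
  {"x": 0,"y": 0,"z": 0,"wx": 0,"wy": 0,"wz": 0,"fingers": -0.9},
])

```text
clock: 6.12
tool_pos: [0.4869, -0.2433, 0.1977]
eef_rot: [0.83, 0.558, -0.002, -0.004]
contact_force: [0.2, -0.2, -4.5]
opening: 0.179
```

```bash
python3 - x <<'E'
from look import *
plan([.490,-.245,.16],67.6,1)
m,p,z,W=see('w2')
r=W[...,:2]-[.490,-.245]
for lo,hi,R in((.052,.060,.055),(.016,.024,.1)):
    g=(W[...,2]>lo)&(W[...,2]<hi)&(np.hypot(*np.moveaxis(r,-1,0))<R);print(lo,g.sum(),box(W[g]))
E
```

```text
t 6.12 pos [ 0.4869 -0.2433  0.1977] yawx 67.78 tilt [-0.43  0.27] F [ 0.2 -0.2 -4.5] open 0.179 q [ 0.86  0.76 -0.83  1.83  0.71  0.89  0.87] n 1
x:-0.0006 y:0.0048 z:0.0471 wx:-0.0028 wy:-0.0005 wz:0.0010
0.052 3545 (array([ 483.4, -242.6]), array([91.1, 78.5]), 68.2)
0.016 5528 (array([ 489. , -244.8]), array([130.2, 128.5]), 67.6)
```

View pics/w2.png

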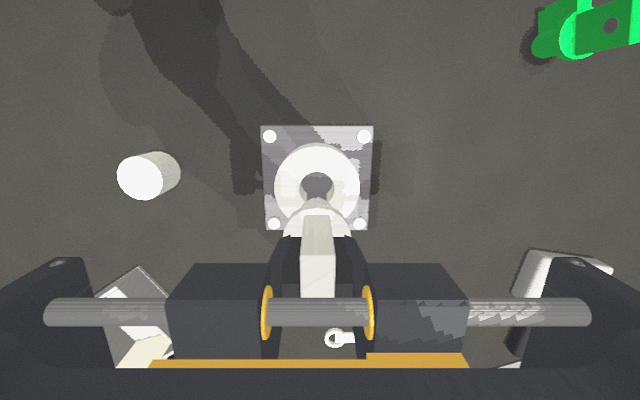

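The wrist view shows the holder ring at (317,187) and the held tongue at (318,260), aligned with the holder. The notch is hidden beneath the adapter. The plate measures 130 mm with centre (489, −244.8) at 67.6°, agreeing with the other two views. I go to just above the ring and trim.

>>> apply_moves([
  {"x": -0.0005,"y": 0.004,"z": 0.03,"wx": -0.003,"wy": -0.0005,"wz": 0.001,"fingers": -0.9},
  {"x": 0,"y": 0,"z": 0.03,"wx": 0,"wy": 0,"wz": 0,"fingers": -0.9},
  {"x": 0,"y": 0,"z": 0.015,"wx": 0,"wy": 0,"wz": 0,"fingers": -0.9},
  {"x": 0,"y": 0,"z": 0,"wx": 0,"wy": 0,"wz": 0,"fingers": -0.9},
  {"x": 0,"y": 0,"z": 0,"wx": 0,"wy": 0,"wz": 0,"fingers": -0.9},
])

```text
clock: 6.8
tool_pos: [0.4907, -0.2414, 0.1362]
eef_rot: [0.83, 0.558, 0.0, 0.0]
contact_force: [0.5, 0.1, -5.0]
opening: 0.173
```

```bash
python3 plan.py .4896 -.2447 .13 67.6 1
```

```text
t 6.8 pos [ 0.4907 -0.2414  0.1362] yawx 67.85 tilt [ 0.02 -0.02] F [ 0.5  0.1 -5. ] open 0.173 q [ 0.8   0.84 -0.75  1.88  0.82  0.77  0.77] n 1
x:-0.0044 y:0.0002 z:0.0078 wx:0.0002 wy:0.0000 wz:0.0014
```

>>> apply_moves([
  {"x": -0.0045,"y": 0,"z": 0.008,"wx": 0,"wy": 0,"wz": 0.0015,"fingers": -0.9},
  {"x": 0,"y": 0,"z": 0,"wx": 0,"wy": 0,"wz": 0,"fingers": -0.9},
  {"x": 0,"y": 0,"z": 0,"wx": 0,"wy": 0,"wz": 0,"fingers": -0.9},
])

```text
clock: 7.18
tool_pos: [0.4901, -0.2454, 0.1308]
eef_rot: [0.831, 0.556, 0.001, 0.001]
contact_force: [-0.7, -0.5, -4.3]
opening: 0.172
```

```bash
python3 - x <<'E'
from look import *
plan([.4896,-.2447,.11],67.6,1)
m,p,z,W=see('s2','side')
m2,p2,z2,W2=see('c2','scene')
a=cv2.resize(p[240:370,250:400,::-1],(400,347));b=cv2.resize(p2[80:200,150:288,::-1],(400,347))
cv2.imwrite('pics/s2c.png',np.hstack([a,b]))
E
```

```text
t 7.17 pos [ 0.4901 -0.2454  0.1308] yawx 67.53 tilt [ 0.16 -0.08] F [-0.7 -0.5 -4.3] open 0.172 q [ 0.8   0.84 -0.74  1.88  0.83  0.75  0.77] n 1
x:0.0005 y:-0.0010 z:0.0260 wx:0.0010 wy:0.0001 wz:-0.0004
```

View pics/s2c.png

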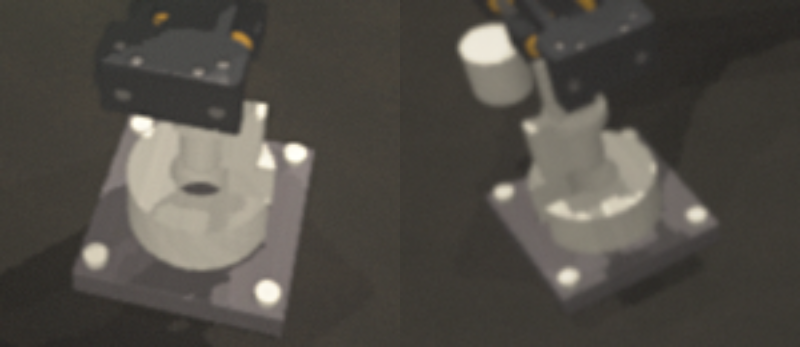

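Both crops show the adapter upright over the bore with its key pointing along the notch (key at (255,130) left crop, (545,150) right crop). Lowering in steps and watching the force.

>>> apply_moves([
  {"x": 0,"y": -0.001,"z": 0.012,"wx": 0,"wy": 0,"wz": 0,"fingers": -0.9},
  {"x": 0,"y": 0,"z": 0.012,"wx": 0,"wy": 0,"wz": 0,"fingers": -0.9},
  {"x": 0,"y": 0,"z": 0.006,"wx": 0,"wy": 0,"wz": 0,"fingers": -0.9},
  {"x": 0,"y": 0,"z": 0,"wx": 0,"wy": 0,"wz": 0,"fingers": -0.9},
])

```text
clock: 7.78
tool_pos: [0.489, -0.245, 0.1045]
eef_rot: [0.831, 0.556, 0.0, 0.001]
contact_force: [-0.6, -0.9, -5.1]
opening: 0.177
```

```bash
python3 plan.py .4896 -.2447 .09 67.6 1
```

```text
t 7.78 pos [ 0.489  -0.245   0.1045] yawx 67.53 tilt [ 0.09 -0.07] F [-0.6 -0.9 -5.1] open 0.177 q [ 0.78  0.88 -0.7   1.9   0.88  0.7   0.72] n 1
x:0.0007 y:0.0005 z:0.0182 wx:0.0006 wy:0.0002 wz:-0.0004
```

Foot is at ≈43 mm, i.e. 13 mm inside the ring with no contact force. Continuing to just above the floor.

>>> apply_moves([
  {"x": 0.0005,"y": 0.0005,"z": 0.01,"wx": 0,"wy": 0,"wz": 0,"fingers": -0.9},
  {"x": 0,"y": 0,"z": 0.009,"wx": 0,"wy": 0,"wz": 0,"fingers": -0.9},
  {"x": 0,"y": 0,"z": 0.004,"wx": 0,"wy": 0,"wz": 0,"fingers": -0.9},
  {"x": 0,"y": 0,"z": 0,"wx": 0,"wy": 0,"wz": 0,"fingers": -0.9},
])

```text
clock: 8.28
tool_pos: [0.4899, -0.2448, 0.0848]
eef_rot: [0.831, 0.556, 0.001, 0.001]
contact_force: [-0.0, -0.8, -4.3]
opening: 0.179
```

```bash
python3 plan.py .4896 -.2447 .0815 67.6 1
```

```text
t 8.28 pos [ 0.4899 -0.2448  0.0848] yawx 67.53 tilt [ 0.11 -0.06] F [-0.  -0.8 -4.3] open 0.179 q [ 0.77  0.91 -0.68  1.91  0.92  0.67  0.69] n 1
x:-0.0001 y:-0.0003 z:0.0042 wx:0.0007 wy:0.0001 wz:-0.0004
```

>>> apply_moves([
  {"x": 0,"y": 0,"z": 0.003,"wx": 0,"wy": 0,"wz": 0,"fingers": -0.9},
  {"x": 0,"y": 0,"z": 0.002,"wx": 0,"wy": 0,"wz": 0,"fingers": -0.9},
  {"x": 0,"y": 0,"z": 0,"wx": 0,"wy": 0,"wz": 0,"fingers": -0.9},
])

```text
clock: 8.65
tool_pos: [0.4904, -0.2449, 0.0817]
eef_rot: [0.831, 0.556, 0.001, 0.002]
contact_force: [-0.4, 0.9, -3.8]
opening: 0.175
```

```bash
python3 plan.py .4896 -.2447 .0815 67.6 1
```

```text
t 8.65 pos [ 0.4904 -0.2449  0.0817] yawx 67.53 tilt [ 0.19 -0.11] F [-0.4  0.9 -3.8] open 0.175 q [ 0.76  0.91 -0.67  1.91  0.92  0.66  0.69] n 1
x:-0.0002 y:-0.0010 z:0.0002 wx:0.0012 wy:0.0002 wz:-0.0004
```

>>> apply_moves([
  {"x": 0,"y": -0.0005,"z": 0.002,"wx": 0.001,"wy": 0,"wz": 0,"fingers": -0.9},
  {"x": 0,"y": 0,"z": 0.001,"wx": 0,"wy": 0,"wz": 0,"fingers": -0.9},
  {"x": 0,"y": 0,"z": 0,"wx": 0,"wy": 0,"wz": 0,"fingers": -0.9},
])

```text
clock: 9.02
tool_pos: [0.4906, -0.2449, 0.0816]
eef_rot: [0.831, 0.556, 0.0, 0.002]
contact_force: [-0.9, -0.6, -4.2]
opening: 0.177
```

```bash
python3 plan.py .4896 -.2447 .0815 67.6 1
```

```text
t 9.03 pos [ 0.4906 -0.2449  0.0816] yawx 67.52 tilt [ 0.11 -0.16] F [-0.9 -0.6 -4.2] open 0.177 q [ 0.76  0.91 -0.67  1.91  0.92  0.67  0.69] n 1
x:-0.0002 y:-0.0012 z:0.0001 wx:0.0009 wy:0.0006 wz:-0.0004
```

The last small step didn't register: neither height nor force changed. Trying a slightly larger one.

>>> apply_moves([
  {"x": 0,"y": -0.001,"z": 0.004,"wx": 0.001,"wy": 0,"wz": 0,"fingers": -0.9},
  {"x": 0,"y": 0,"z": 0,"wx": 0,"wy": 0,"wz": 0,"fingers": -0.9},
])

```text
clock: 9.28
tool_pos: [0.4914, -0.2449, 0.0819]
eef_rot: [0.831, 0.556, -0.0, 0.003]
contact_force: [0.1, -1.1, -4.9]
opening: 0.178
```

```bash
python3 plan.py .4896 -.2447 .0815 67.6 1
```

```text
t 9.28 pos [ 0.4914 -0.2449  0.0819] yawx 67.53 tilt [ 0.14 -0.27] F [ 0.1 -1.1 -4.9] open 0.178 q [ 0.76  0.91 -0.67  1.9   0.92  0.67  0.68] n 1
x:-0.0006 y:-0.0022 z:0.0005 wx:0.0013 wy:0.0011 wz:-0.0004
```

The height sticks at 0.0817, which matches the predicted seat height of 0.0815. Zero rows reset the target and so hide any pressing force, so I take one press row without a zero row and read the force.

>>> apply_moves([
  {"x": 0,"y": 0,"z": 0.004,"wx": 0,"wy": 0,"wz": 0,"fingers": -0.9},
])

```text
clock: 9.4
tool_pos: [0.4922, -0.245, 0.0813]
eef_rot: [0.831, 0.556, -0.0, 0.004]
contact_force: [-10.0, 0.2, 44.4]
opening: 0.178
```

```bash
python3 - x <<'E'
from look import *
plan([.4896,-.2447,.0815],67.6,1)
m,p,z,W=see('s3','side')
m2,p2,z2,W2=see('c3','scene')
cv2.imwrite('pics/s3c.png',np.hstack([cv2.resize(p[240:370,250:400,::-1],(400,347)),cv2.resize(p2[80:200,150:288,::-1],(400,347))]))
s=get_state();print(np.round(s['contact_force'],1),np.round(s['moment'],2),np.round(s['tool_pos'],4))
E
```

```text
t 9.4 pos [ 0.4922 -0.245   0.0813] yawx 67.52 tilt [ 0.24 -0.41] F [-10.    0.2  44.4] open 0.178 q [ 0.76  0.91 -0.67  1.9   0.93  0.66  0.68] n 1
x:-0.0008 y:-0.0032 z:-0.0003 wx:0.0021 wy:0.0016 wz:-0.0004
[-7.3  0.5 24.4] [ 0.12  1.37 -0.07] [ 0.4921 -0.2451  0.0814]
```

View pics/s3c.png

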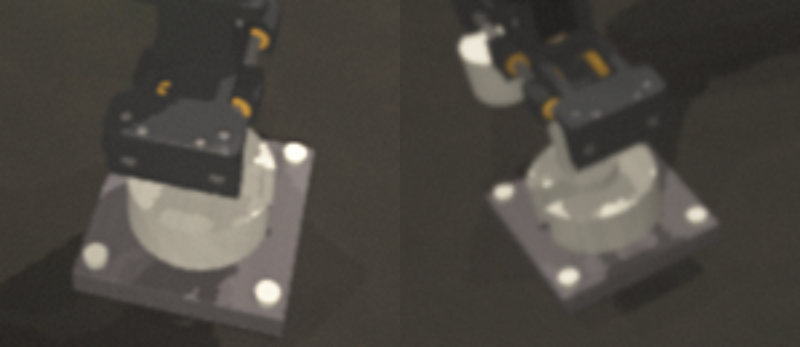

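Contact is firm (44 N on a press row) exactly at the seat height. Both crops show the collar just above the ring top and the key down in the notch. I relax, take out the slight tilt and drift, then let go and retreat upward.

>>> apply_moves([
  {"x": -0.0005,"y": -0.002,"z": 0,"wx": 0.002,"wy": 0.0015,"wz": 0,"fingers": -0.9},
  {"x": 0,"y": 0,"z": 0,"wx": 0,"wy": 0,"wz": 0,"fingers": -0.9},
])

```text
clock: 9.75
tool_pos: [0.4906, -0.2451, 0.0815]
eef_rot: [0.831, 0.556, 0.0, 0.001]
contact_force: [-2.0, 0.0, 0.7]
opening: 0.18
```

```bash
python3 plan.py .4896 -.2447 .0815 67.6 1
```

```text
t 9.75 pos [ 0.4906 -0.2451  0.0815] yawx 67.53 tilt [ 0.04 -0.05] F [-2.   0.   0.7] open 0.18 q [ 0.76  0.91 -0.67  1.9   0.92  0.67  0.69] n 1
x:-0.0001 y:-0.0013 z:0.0000 wx:0.0003 wy:0.0002 wz:-0.0004
```

Upright (tilt 0.05°), with its weight resting on the floor of the bore. Letting go.

>>> apply_moves([
  {"x": 0,"y": 0,"z": 0,"wx": 0,"wy": 0,"wz": 0,"fingers": -0.4},
  {"x": 0,"y": 0,"z": 0,"wx": 0,"wy": 0,"wz": 0,"fingers": 0},
  {"x": 0,"y": 0,"z": 0,"wx": 0,"wy": 0,"wz": 0,"fingers": 0},
  {"x": 0,"y": 0,"z": -0.02,"wx": 0,"wy": 0,"wz": 0,"fingers": 0},
  {"x": 0,"y": 0,"z": -0.05,"wx": 0,"wy": 0,"wz": 0,"fingers": 0},
  {"x": 0,"y": 0,"z": -0.06,"wx": 0,"wy": 0,"wz": 0,"fingers": 0},
  {"x": 0,"y": 0,"z": -0.05,"wx": 0,"wy": 0,"wz": 0,"fingers": 0},
  {"x": 0,"y": 0,"z": 0,"wx": 0,"wy": 0,"wz": 0,"fingers": 0},
])

```text
clock: 10.75
tool_pos: [0.4921, -0.2437, 0.2328]
eef_rot: [0.831, 0.557, 0.002, 0.001]
contact_force: [-0.9, -0.2, -0.5]
opening: 0.5
```

```bash
python3 - x <<'E'
from look import *
plan([.4896,-.2447,.25],67.6,1)
t=[]
for n,(b,e,a,c) in(('side',(240,370,250,400)),('scene',(80,200,150,288)),('wrist',(100,300,220,420))):
    m,p,z,W=see(n+'4',n);s=cv2.cvtColor(p,cv2.COLOR_RGB2HSV)[...,1]
    r=np.hypot(W[...,0]-.4896,W[...,1]+.2447)
    for lo,hi in((.108,.13),(.064,.075)):
        g=(s<90)&(r<.045)&(W[...,2]>lo)&(W[...,2]<hi)
        if n!='wrist' or True:print(n,lo,g.sum(),(box(W[g]),np.median(W[g][:,2]).round(4)) if g.sum()>5 else '')
    g=(s<90)&(np.hypot(W[...,0]-.507,W[...,1]-.241)<.03)&(W[...,2]>.088)&(W[...,2]<.108)
    if g.sum()>20:print(n,'plain',box(W[g]))
    if n!='wrist':t.append(cv2.resize(p[b:e,a:c,::-1],(400,347)))
cv2.imwrite('pics/s4c.png',np.hstack(t))
E
```

```text
t 10.75 pos [ 0.4921 -0.2437  0.2328] yawx 67.66 tilt [0.24 0.07] F [-0.9 -0.2 -0.5] open 0.5 q [ 0.87  0.72 -0.86  1.79  0.66  0.95  0.91] n 1
x:-0.0023 y:-0.0023 z:-0.0215 wx:0.0011 wy:-0.0009 wz:0.0003
side 0.108 294 ((array([ 490.1, -247.3]), array([17.4, 35.9]), 67.9), np.float64(0.1191))
side 0.064 338 ((array([ 496.1, -255.1]), array([30.1, 57.7]), 76.7), np.float64(0.0699))
side plain (array([505.8, 237.9]), array([36.2, 16.4]), 54.0)
scene 0.108 183 ((array([ 491.9, -243.2]), array([18.7, 35.6]), 64.8), np.float64(0.1193))
scene 0.064 210 ((array([ 502.1, -240.3]), array([28.8, 57.6]), 57.7), np.float64(0.0702))
scene plain (array([506.9, 243.4]), array([36.3, 17.4]), 53.1)
wrist 0.108 623 ((array([ 489.5, -245.3]), array([15.8, 35.6]), 67.2), np.float64(0.1191))
wrist 0.064 603 ((array([ 488.2, -244.9]), array([43.5, 40. ]), 65.7), np.float64(0.0692))
```

View pics/s4c.png

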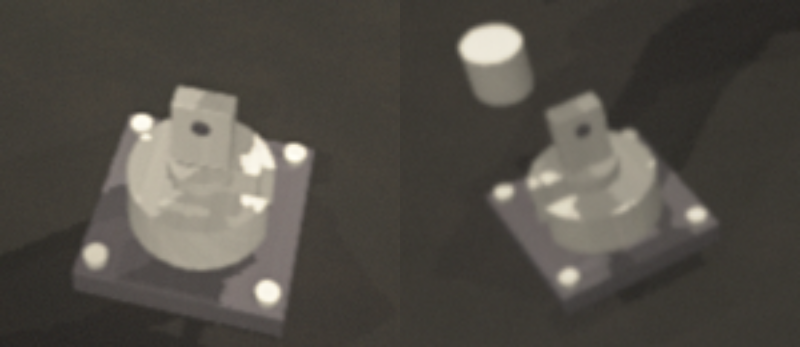

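The adapter stands seated and upright, its tongue at (205,130) in the left crop and (578,130) in the right. Tongue top is at 119–120 mm, collar top at 70 mm, centre on the bore axis and angle 67°. The plain adapter is unmoved and the gripper is clear.

```bash
python3 -c "
from plant import *
print(finish_job())"
```

```text
the job is handed in; nothing more can be done
None
```

The keyed adapter is seated in the holder with its key in the notch, released and upright. I handed the job in about 11 s into the 42 s allowed. The plain adapter was left where it stood.

**Last checks:**
- **Seat height:** all three cameras put the tongue top at about 119 mm (120 expected). They put the collar top at 69–70 mm (70 expected).
- **Position and angle:** the close wrist view put the tongue centre at (489.5, −245.3) mm, within about 1 mm of the holder axis. Its angle was 67.2° against the holder's 67.6°.
- **Plain adapter:** it measured in the same place as at the start, within about 1.5 mm.
- **Gripper:** it was about 110 mm above the adapter and reading no contact force at hand-in.

**Checks that disagreed:**
- The scene and side cameras differed by 2–4 mm on the tongue centre, as they had from the start. The scene camera also read its angle as 64.8°.
- The first small press steps showed no contact because each waiting row reset the target. A single press row then read 44 N at the wrist, confirming the foot was on the floor of the bore. That is well under the 120 N wrist limit, and the load went through the held adapter, not the arm or gripper body. I took the pressure off before letting go.

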